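Pack the nitrous kit's valves and filters into the organiser

ROBOT

A 6-joint arm with a two-finger parallel gripper is mounted at the origin on the work surface. World frame = base frame: x ahead of the robot, y to its left, z up, the work surface at z = 0. Lengths are in mm, angles in degrees, forces in N, time in s.
With the tool pointing down it reaches from about 300 to 775 mm from the base axis. Payload 14.6 kg.
Tool frame: the origin (TCP) lies midway between the tips of the shut fingers; the grasp point (between the pads) lies 19 mm behind it; z points along the fingers, y is the line along which they close (so a half turn about z gives the same grasp; the last joint's range is limited). The gripper opens to 94 mm and grips with 3 to 60 N. Pads are 16 mm wide; open, the fingers measure 119 mm over their backs; the gripper's body (75 mm by 177 mm) begins 78 mm behind the grasp point.
Start: joints at [62.475, 17.183, 87.147, -0, 75.671, -3.816], TCP at [221.147, 503.571, 205.446] pointing down, gripper open.
Joint ranges: [-173.82, 173.82], [-45.26, 126.66], [13.44, 144.39], [-59.66, 239.66], [0, 175.72], [-146.38, 146.38]. Speed limits (degrees/s): [127.2, 127.2, 147.25, 180, 180, 180].

INTERFACE

Orientations are given as a 3x3 rotation matrix whose columns are the frame's x, y, z axes.
In Python, from station import state, cams, manip gives the robot as it stands.
- The arm moves only by the tool move_arm, never from a script. Its arguments are lists of equal length, an entry for each row: "hand": the opening in per cent of the stroke, from 0 (shut) to 100 (fully open); "linear": the shift along the tool's x, y, z normalised to -1 to 1, where 1 is 0.2 m, a list of three; "twist": the turn, a rotation vector about the tool's x, y, z normalised to -1 to 1, where 1 is 0.5 rad, a list of three. In form: {"hand": [hand, ...], "linear": [[dx, dy, dz], ...], "twist": [[wx, wy, wz], ...]}. A call has 1 to 10 rows; each row is the pose to reach, as a shift and turn from the pose commanded when the call began, along the tool's axes at that moment; what a row does not reach only later rows make up. A row lasts 1/12 s, in which the tool goes at most 41.7 mm and 7.16 degrees, less where a joint would pass 70% of its speed; a pose out of reach is approached as far as the arm can. A call with a number of a shift or a turn outside -1 to 1 is refused whole. A call with a gripper value outside its range is refused whole. The fingers move at their own pace and stop on an object; "grip_force" is the grip in N (left out, the last holds). Time passes only in rows, so rows that repeat a pose let the fingers close. It gives the time, the measured TCP pose, the force, the opening and the grip force at its end, in the units of the state.
- state(): the state, without advancing time (a new reading comes with each control period).
- cams.grab_frame(name): name is "side" or "top"; returns the picture (420x560x3 uint8, red, green, blue); there is no depth.
- cams.camera_info(name): a dict with "fx", "fy", "cx", "cy" (pixels), "eye" and "attitude" of the camera in the world. Camera axes: x right, y up, looking along -z (the intrinsics and any distortion apply to the point x, -y, -z); pixel columns grow to the right and rows downward; lengths in mm; the calibration is good to about 2 mm. A picture is of the moment at which its call begins. camera_info takes no time and is no camera call.
- manip.finish_job(): hands the job in; it is judged then, once.
The state is a dict: "time": time; "joint_pos": joint angles; "joint_vel": joint speeds; "joint_torque": joint torques, N m; "position": TCP position; "orientation": TCP orientation; "contact_force": force on the tool from outside, world axes, zero at the start; "moment": the same for the moment, N m; "gripper_width": finger opening in mm; "gripper_force": force on a finger pad.
Only numpy, scipy, OpenCV 4.12 (cv2) and the standard library are available. Lean on these libraries where they do the work, as an engineer would, in place of code of your own. Each camera call takes 0.05 s, during which the arm holds its last target. There are 200 camera calls.

TASK

Pack the nitrous kit into the open organiser by colour: the blue solenoid valve and the blue filter (nitrous side) into the blue bin, the red valve and the red filter (fuel side) into the red bin. In each bin stand the valve upright in the smaller compartment (the one towards the robot) and lay the filter flat in the larger one; set them down, do not drop them. The black valve and the black and silver filters belong to another job: leave them where they lie.

Things in the scene. Friction and masses are not known exactly. Their poses are not given: they have to be found in the camera images.
- blue_solenoid_center (a point): Solenoid valve, bright blue can, standing on its steel block. 66 mm tall: block 38 x 38 x 21 mm, round can 38 mm in diameter from 21 to 60 mm up, hexagon nut 15 mm wide on top. Two brass stubs stick out 6 mm from opposite sides of the block, low down: 50 mm long along its x. About 0.35 kg. Point: on its axis, half-way up (33 mm). z is up, x runs through the stubs.
- blue_filter_center (a point): In-line filter, bright blue anodised aluminium, lying on its side. 75 mm long along its x; the middle 30 mm is eight-sided, 32 mm across flats both upright and level, and lies on a flat, round shoulders 31 mm in diameter on to 46 mm length, threaded ends 19 mm in diameter. About 0.12 kg. Point: its centre, 16 mm above what it lies on.
- red_solenoid_center (a point): Solenoid valve, bright red can, standing on its steel block. 66 mm tall: block 38 x 38 x 21 mm, round can 38 mm in diameter from 21 to 60 mm up, hexagon nut 15 mm wide on top. Two brass stubs stick out 6 mm from opposite sides of the block, low down: 50 mm long along its x. About 0.35 kg. Point: on its axis, half-way up (33 mm). z is up, x runs through the stubs.
- red_filter_center (a point): In-line filter, bright red anodised aluminium, lying on its side. 75 mm long along its x; the middle 30 mm is eight-sided, 32 mm across flats both upright and level, and lies on a flat, round shoulders 31 mm in diameter on to 46 mm length, threaded ends 19 mm in diameter. About 0.12 kg. Point: its centre, 16 mm above what it lies on.
- black_solenoid_center (a point): Solenoid valve, black can, standing on its steel block. 66 mm tall: block 38 x 38 x 21 mm, round can 38 mm in diameter from 21 to 60 mm up, hexagon nut 15 mm wide on top. Two brass stubs stick out 6 mm from opposite sides of the block, low down: 50 mm long along its x. About 0.35 kg. Point: on its axis, half-way up (33 mm). z is up, x runs through the stubs. Not part of the kit.
- black_filter_center (a point): In-line filter, black anodised aluminium, lying on its side. 75 mm long along its x; the middle 30 mm is eight-sided, 32 mm across flats both upright and level, and lies on a flat, round shoulders 31 mm in diameter on to 46 mm length, threaded ends 19 mm in diameter. About 0.12 kg. Point: its centre, 16 mm above what it lies on. Not part of the kit.
- silver_filter_center (a point): In-line filter, plain silver aluminium, lying on its side. 75 mm long along its x; the middle 30 mm is eight-sided, 32 mm across flats both upright and level, and lies on a flat, round shoulders 31 mm in diameter on to 46 mm length, threaded ends 19 mm in diameter. About 0.12 kg. Point: its centre, 16 mm above what it lies on. Not part of the kit.
- blue_bin: Blue plastic bin in the organiser case, fixed. 188 (x) x 108 (y) x 28 mm high, walls 4 mm. Origin under its centre, 4 mm above the bench; inner floor 4 mm above the origin. A cross wall at x = -14 to -10 mm, 26 mm high, makes a small compartment nearer the robot, 76 x 100 mm, centre x = -52 mm, and a large one, 100 x 100 mm, centre x = +40 mm. z up, +x away from the robot. The bins may swap sides.
- red_bin: Red plastic bin in the organiser case, fixed. 188 (x) x 108 (y) x 28 mm high, walls 4 mm. Origin under its centre, 4 mm above the bench; inner floor 4 mm above the origin. A cross wall at x = -14 to -10 mm, 26 mm high, makes a small compartment nearer the robot, 76 x 100 mm, centre x = -52 mm, and a large one, 100 x 100 mm, centre x = +40 mm. z up, +x away from the robot. The bins may swap sides.

How it is judged (in metres and radians):
At the end, for the whole second after the job is handed in: Each coloured valve stands upright (within 0.12 rad) on the floor of the small compartment of its colour's bin, each coloured filter lies level (within 0.17 rad) on the floor of the large compartment of its colour's bin, their centres inside; all released and at rest (x of blue_solenoid_center in the frame of blue_bin between -0.09 and -0.014 m and y of blue_solenoid_center in the frame of blue_bin between -0.05 and 0.05 m and z of blue_solenoid_center in the frame of blue_bin between 0.03 and 0.043 m and angle between each of blue_solenoid_center, red_solenoid_center's own z axis and vertical below 0.12 rad and x of blue_filter_center in the frame of blue_bin between -0.01 and 0.09 m and y of blue_filter_center in the frame of blue_bin between -0.05 and 0.05 m and z of blue_filter_center in the frame of blue_bin between 0.014 and 0.03 m and angle between blue_filter_center's own x axis and vertical between 1.4 and 1.75 rad and linear speed of each of blue_solenoid, blue_filter, red_solenoid, red_filter below 0.02 m/s and contact force between each of blue_solenoid, blue_filter, red_solenoid, red_filter and the fingers below 0.05 N and x of red_solenoid_center in the frame of red_bin between -0.09 and -0.014 m and y of red_solenoid_center in the frame of red_bin between -0.05 and 0.05 m and z of red_solenoid_center in the frame of red_bin between 0.03 and 0.043 m and x of red_filter_center in the frame of red_bin between -0.01 and 0.09 m and y of red_filter_center in the frame of red_bin between -0.05 and 0.05 m and z of red_filter_center in the frame of red_bin between 0.014 and 0.03 m and angle between red_filter_center's own x axis and vertical between 1.4 and 1.75 rad); the robot touches nothing.
It fails at once if a coloured valve or filter is dropped (falls 25 mm or more: faster than 0.7 m/s, out of the fingers) ((linear speed of blue_solenoid above 0.7 m/s and contact force between blue_solenoid and the fingers below 0.05 N and height (world z) of blue_solenoid_center below 0.065 m) or (linear speed of blue_filter above 0.7 m/s and contact force between blue_filter and the fingers below 0.05 N and height (world z) of blue_filter_center below 0.065 m) or (linear speed of red_solenoid above 0.7 m/s and contact force between red_solenoid and the fingers below 0.05 N and height (world z) of red_solenoid_center below 0.065 m) or (linear speed of red_filter above 0.7 m/s and contact force between red_filter and the fingers below 0.05 N and height (world z) of red_filter_center below 0.065 m)).
It fails at once if the black solenoid is moved more than 20 mm from where it lay (distance of black_solenoid_center from where it was at the start of the episode above 0.02 m).
It fails at once if the black filter is moved more than 20 mm from where it lay (distance of black_filter_center from where it was at the start of the episode above 0.02 m).
It fails at once if the silver filter is moved more than 20 mm from where it lay (distance of silver_filter_center from where it was at the start of the episode above 0.02 m).
It also fails if it takes over 120 s, if anything falls off the work surface, if the arm or the gripper's body presses on something with over 40 N, if the wrist force passes 120 N, or if a joint passes its speed limit or range.

## Working session

There is one attempt and no reset: what is moved stays moved. The work goes in short steps, Python scripts to look and compute and a tool call to move; the robot and the scene stay as the last step left them, time stands still between calls to the robot, and variables do not carry over. Pictures are saved under pics/ and viewed, at most 14 in all, crops included, and the job is handed in when it is done.

Besides the shell and the picture viewer there is one more tool, called after "Request:" by a JSON object that holds its "op" and its "data", one argument or row to a line. move_arm: Moves the arm, as the interface text tells. Scaled input: -1 to 1 covers 0.2 m each way for a shift and 0.5 rad each way for a turn. Its arguments: {"type":"object","properties":{"hand":{"type":"array","items":{"type":"number"}},"linear":{"type":"array","items":{"type":"array","items":{"type":"number"}}},"twist":{"type":"array","items":{"type":"array","items":{"type":"number"}}},"grip_force":{"type":"number"}},"required":["hand","linear","twist"]}

```bash
mkdir -p pics
python3 - <<'E'
from station import state, cams, manip
import cv2
for n in("top","side"):
    f=cams.grab_frame(n); cv2.imwrite(f"pics/{n}0.png",f[:,:,::-1]); print(cams.camera_info(n))
s=state();print(s["time"],s["position"],s["orientation"],s["gripper_width"])
E
```

```text
{'fx': 387.90937584093183, 'fy': 387.90937584093183, 'cx': 274.57009530039477, 'cy': 208.13677382557725, 'eye': array([ 454.24431885,    2.31964239, 1012.64838354]), 'attitude': array([[-0.00396815,  0.99936727, -0.03534559],
       [-0.99992121, -0.00438634, -0.01176173],
       [-0.01190932,  0.03529613,  0.99930593]])}
{'fx': 454.49416501632163, 'fy': 454.49416501632163, 'cx': 288.0784097204556, 'cy': 203.50566884108355, 'eye': array([-118.45074378, -795.44114419,  680.82263788]), 'attitude': array([[ 0.78440044,  0.33740331, -0.52045649],
       [-0.61986945,  0.39685784, -0.67695326],
       [-0.02185903,  0.85361751,  0.52044147]])}
0.1 [221.05317038 503.36960056 204.97654678] [[-9.15592851e-01  4.02106348e-01 -4.64679251e-04]
 [ 4.02106609e-01  9.15592445e-01 -8.65661661e-04]
 [ 7.73687626e-05 -9.79444227e-04 -9.99999517e-01]] 93.99533575799373
```

View pics/top0.png

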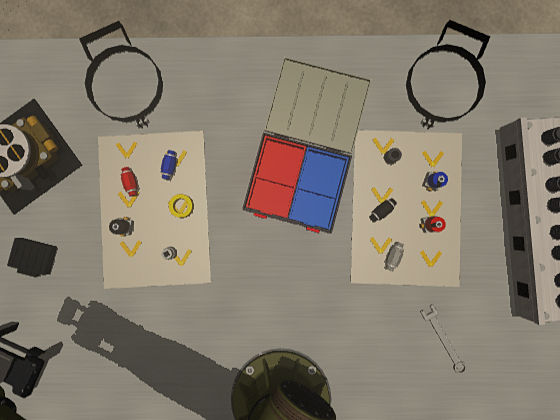

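View pics/side0.png

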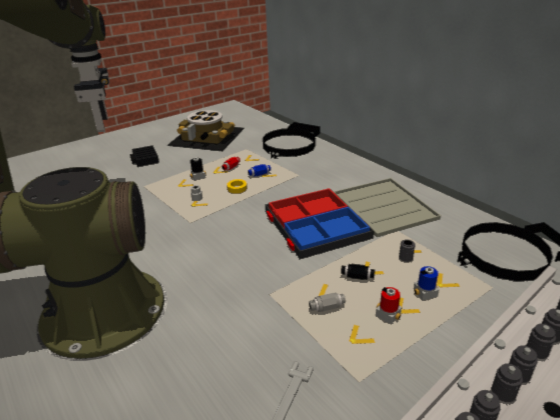

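The top view shows red filter (130,181), blue filter (170,164), black valve (121,227) on the left. On the right are the blue valve (437,181), red valve (433,226), black filter (383,208) and silver filter (395,256). The organiser, around (298,183), is rotated, with the red bin on the left and the blue on the right. The side view agrees, and the lid lies flat.

```bash
cat > h.py <<'E'
import numpy as np, cv2
from station import state, cams
def ray(n,uv):
    c=cams.camera_info(n); d=np.array([(uv[0]-c['cx'])/c['fx'],-(uv[1]-c['cy'])/c['fy'],-1.])
    return np.array(c['eye']),np.array(c['attitude'])@d
def onz(n,uv,z):
    e,d=ray(n,uv); return e+d*(z-e[2])/d[2]
def cross(u1,u2):
    (a,d),(b,f)=ray('top',u1),ray('side',u2)
    t=np.linalg.lstsq(np.c_[d,-f],b-a,rcond=None)[0]; p,q=a+t[0]*d,b+t[1]*f
    return (p+q)/2,np.linalg.norm(p-q)
def blobs(img,col,amin=40):
    h=cv2.cvtColor(img,cv2.COLOR_RGB2HSV).astype(int);H,S,V=h[...,0],h[...,1],h[...,2]
    m=(S>140)&(V>50)&((H<8)|(H>172) if col=='red' else (H>105)&(H<128))
    cs,_=cv2.findContours(m.astype(np.uint8),cv2.RETR_EXTERNAL,cv2.CHAIN_APPROX_NONE)
    return [c for c in cs if cv2.contourArea(c)>amin]
def go(x,y,z,yaw=None):
    "shift/turn for a target TCP; yaw = world angle of tool y (deg)"
    s=state();R=np.array(s['orientation']);l=R.T@(np.array([x,y,z])-s['position'])
    print('lin',np.round(l/200,3),end=' ')
    if yaw is not None:
        cur=np.degrees(np.arctan2(R[1,1],R[0,1])); d=(yaw-cur+90)%180-90
        print('twist_z',round(-np.radians(d)/.5,3),'deg',round(d,1),'J6',round(s['joint_pos'][5],1))
E
python3 - <<'E'
from h import *
for n in('top','side'):
    im=cams.grab_frame(n)
    for col in('red','blue'):
        for c in blobs(im,col):
            r=cv2.minAreaRect(c);b=cv2.boxPoints(r);x,y,w,h=cv2.boundingRect(c)
            print(n,col,cv2.contourArea(c),np.round(r[0],1),np.round(r[1],1),'bb',x,y,w,h,end=' ')
            if n=='top':
                big=cv2.contourArea(c)>1500
                z=32 if big else 16
                P=np.array([onz(n,p,z)[:2] for p in b]);e=[P[1]-P[0],P[2]-P[1]]
                e=max(e,key=np.linalg.norm)
                print('xy',onz(n,r[0],z)[:2].round(1),'xy@40',onz(n,(x+w/2-.5,y+h/2-.5),40)[:2].round(1),'size',[round(np.linalg.norm(P[1]-P[0])),round(np.linalg.norm(P[2]-P[1]))],'ang',round(np.degrees(np.arctan2(e[1],e[0])),1))
            else: print()
E
```

```text
top red 210.0 [435.5 224. ] [14. 19.] bb 426 217 20 15 xy [ 447.1 -396.9] xy@40 [ 447.3 -387.3] size [48, 36] ang -90.2
top red 187.5 [127.8 180.4] [17.4 12.6] bb 121 172 16 19 xy [563.  393.7] xy@40 [558.9 382.6] size [33, 45] ang -163.6
top red 3091.5 [275.4 176.6] [42.8 75.9] bb 246 135 60 83 xy [569.   11.4] xy@40 [569.6  11.1] size [193, 109] ang -15.0
top blue 70.5 [439.7 178.9] [13.9 13.9] bb 433 172 15 15 xy [ 562.7 -409.8] xy@40 [ 559.8 -400.6] size [36, 35] ang -63.7
top blue 65.0 [167.  163.9] [ 8.2 16.7] bb 161 155 13 18 xy [605.4 292.1] xy@40 [602.7 285.2] size [43, 22] ang -13.7
top blue 2594.0 [318.  188.2] [42.4 74.8] bb 289 147 59 82 xy [538.9 -96.3] xy@40 [540.  -95.5] size [190, 107] ang -15.2
side red 306.5 [389.5 299.4] [18.3 25.3] bb 380 287 20 26 
side red 50.5 [290.6 243.7] [14.3  4.9] bb 286 238 9 13 
side red 1462.5 [305.7 206.7] [26.4 79.1] bb 266 189 81 38 
side red 91.0 [232.9 161.8] [10.3 13.4] bb 225 157 15 13 
side red 41.0 [109.  121.6] [ 5.9 10.4] bb 104 118 11 8 
side red 104.0 [129.  116.6] [ 6.  23.6] bb 117 112 25 10 
side red 92.0 [116.6 110.4] 
[... 3752 characters left out ...]
24.8] bb 125 11 26 11 
side red 94.0 [226.7  13.9] [ 6.2 19.5] bb 217 10 20 9 
side red 120.0 [164.8  12.3] [ 6.8 22.5] bb 154 8 23 10 
side red 80.5 [248.5  10.8] [ 5.7 17.8] bb 240 7 18 8 
side red 105.5 [190.6   9.1] [ 6.3 21.5] bb 180 5 22 9 
side red 97.0 [214.4   6.1] [ 6.4 19.6] bb 205 3 20 8 
side red 155.0 [121.    7.1] [ 7.4 26.1] bb 108 3 27 9 
side red 83.5 [236.9   3.1] [ 6.3 18.7] bb 228 0 19 8 
side red 66.5 [176.5   2.5] [ 5. 23.] bb 165 0 24 6 
side red 135.5 [149.9   3.6] [ 7.1 24.2] bb 138 0 25 9 
side blue 236.0 [427.7 278.8] [16.8 21.4] bb 419 269 19 21 
side blue 2007.0 [326.8 227.2] [29.7 81.7] bb 285 207 85 43 
side blue 97.5 [260.  169.6] [ 9.5 12.9] bb 253 165 14 11
```

Run:
```python
from h import *
T,S=cams.grab_frame('top'),cams.grab_frame('side')
def m(im,col,x0,y0,x1,y1):
    f=im.astype(int);r,g,b=f[...,0],f[...,1],f[...,2]
    k=(b>r*1.5+8)&(b>g*1.35) if col=='b' else (r>b*1.8+15)&(r>g*2.2)
    k=k.astype(np.uint8); o=np.zeros_like(k);o[y0:y1,x0:x1]=k[y0:y1,x0:x1]
    p=cv2.findNonZero(o); return cv2.minAreaRect(p),cv2.boundingRect(p),len(p)
for nm,col,t,s in[('bvalve','b',(420,165,455,197),(412,258,445,305)),('rvalve','r',(418,208,452,242),(375,280,405,325)),
  ('bfilt','b',(155,143,185,188),(240,158,280,182)),('rfilt','r',(112,160,145,203),(215,150,245,175))]:
    a,b,n=m(T,col,*t);c,d,k=m(S,col,*s)
    ca=(b[0]+b[2]/2-.5,b[1]+b[3]/2-.5)if'v'in nm else a[0]; cc=(d[0]+d[2]/2-.5,d[1]+d[3]/2-.5)if'v'in nm else c[0]
    z=40 if 'v' in nm else 17
    P=np.array([onz('top',p,z)[:2] for p in cv2.boxPoints(a)]);e=[P[1]-P[0],P[2]-P[1]];L=[np.linalg.norm(v) for v in e];e=e[int(np.argmax(L))]
    X,gap=cross(ca,cc)
    print(nm,n,b,k,d,'plane',onz('top',ca,z).round(1),'side',onz('side',cc,z).round(1),'cross',X.round(1),round(gap,1),'L',np.round(L),'ang',np.degrees(np.arctan2(e[1],e[0])).round(1))
cr=np.hstack([cv2.resize(T[140:210,90:200],None,fx=3.6,fy=3.6),cv2.resize(T[150:220,385:495],None,fx=3.6,fy=3.6)])
cv2.imwrite('pics/crop1.png',cr[:,:,::-1])
```

```text
bvalve 116 (433, 172, 15, 15) 312 (418, 266, 20, 24) plane [ 559.8 -400.6   40. ] side [ 560.9 -389.3   40. ] cross [ 556.7 -395.2   47.2] 6.4 L [35. 35.] ang 178.9
rvalve 122 (429, 217, 16, 15) 354 (380, 287, 20, 26) plane [ 447.3 -389.8   40. ] side [ 448.5 -382.4   40. ] cross [ 445.9 -386.5   44.9] 3.8 L [36. 36.] ang -82.1
bfilt 233 (161, 151, 14, 28) 156 (248, 164, 22, 12) plane [604.4 291.1  17. ] side [603.1 292.   17. ] cross [603.8 291.6  17. ] 1.6 L [74. 31.] ang -13.7
rfilt 245 (121, 167, 15, 29) 123 (223, 157, 16, 13) plane [561.1 393.2  17. ] side [560.6 393.6  17. ] cross [560.8 393.4  17. ] 0.6 L [31. 74.] ang -163.6
```

View pics/crop1.png

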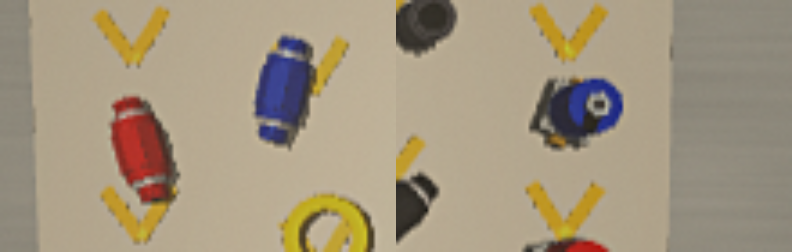

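Positions agree between the views: filters gap <2 mm with length 74 mm, cans 35–36 mm wide, bins 190–193 x 107–109 mm at −15°. Next I go for the blue filter.

Run:
```python
from h import *
go(412,398,170,76.3)
go(604,291.5,120,76.3)
```

```text
lin [-1.086 -0.099  0.176] twist_z -0.349 deg 10.0 J6 -3.8
lin [-2.179 -0.201  0.426] twist_z -0.349 deg 10.0 J6 -3.8
```

Request:
{"op": "move_arm", "data": {
  "hand": [100,100,100,100,100,100,100],
  "linear": [
    [-0.2,0,0.05],
    [-0.4,-0.05,0.1],
    [-0.6,-0.05,0.15],
    [-0.8,-0.1,0.2],
    [-1,-0.1,0.2],
    [-1,-0.1,0.2],
    [-1,-0.1,0.2]
  ],
  "twist": [
    [0,0,-0.1],
    [0,0,-0.2],
    [0,0,-0.35],
    [0,0,-0.35],
    [0,0,-0.35],
    [0,0,-0.35],
    [0,0,-0.35]
  ]
}}

```text
time: 0.88
position: [397.5, 403.8, 165.1]
orientation: [[-0.971, 0.24, -0.0], [0.24, 0.971, -0.0], [0.0, -0.0, -1.0]]
contact_force: [-0.3, 0.8, -0.4]
gripper_width: 94.1
gripper_force: 0.0
```

```bash
python3 -c "
from h import *
go(604,291.5,90,76.3);go(604,291.5,4,76.3)"
```

```text
lin [-1.137 -0.297  0.375] twist_z -0.006 deg 0.2 J6 -34.4
lin [-1.137 -0.297  0.805] twist_z -0.006 deg 0.2 J6 -34.4
```

Request:
{"op": "move_arm", "data": {
  "hand": [80,80,80,80,80,80,80,80],
  "linear": [
    [-0.2,-0.05,0],
    [-0.4,-0.1,0.1],
    [-0.6,-0.15,0.15],
    [-0.8,-0.2,0.2],
    [-0.95,-0.25,0.25],
    [-1,-0.297,0.3],
    [-1,-0.297,0.3],
    [-1,-0.297,0.3]
  ],
  "twist": [
    [0,0,0],
    [0,0,0],
    [0,0,0],
    [0,0,0],
    [0,0,0],
    [0,0,0],
    [0,0,0],
    [0,0,0]
  ]
}}

```text
time: 1.55
position: [575.4, 300.5, 105.0]
orientation: [[-0.972, 0.237, -0.001], [0.237, 0.972, -0.0], [0.001, -0.001, -1.0]]
contact_force: [0.5, -0.1, -0.1]
gripper_width: 75.3
gripper_force: 0.0
```

```bash
python3 -c "
from h import *
go(604,291.5,4,76.3)"
```

```text
lin [-0.15  -0.009  0.505] twist_z 0.001 deg -0.0 J6 -52.0
```

Request:
{"op": "move_arm", "data": {
  "hand": [80,80,80,80,80,80,0,0,0,0],
  "linear": [
    [-0.1,-0.01,0.05],
    [-0.15,-0.01,0.2],
    [-0.15,-0.01,0.35],
    [-0.15,-0.01,0.45],
    [-0.15,-0.01,0.505],
    [-0.15,-0.01,0.505],
    [-0.15,-0.01,0.505],
    [-0.15,-0.01,0.505],
    [-0.15,-0.01,0.505],
    [-0.15,-0.01,0.505]
  ],
  "twist": [
    [0,0,0],
    [0,0,0],
    [0,0,0],
    [0,0,0],
    [0,0,0],
    [0,0,0],
    [0,0,0],
    [0,0,0],
    [0,0,0],
    [0,0,0]
  ],
  "grip_force": 25
}}

```text
time: 2.38
position: [605.7, 291.2, 6.0]
orientation: [[-0.972, 0.236, 0.002], [0.236, 0.972, 0.001], [-0.002, 0.001, -1.0]]
contact_force: [-0.2, -0.1, -0.2]
gripper_width: 52.2
gripper_force: 0.0
```

Request:
{"op": "move_arm", "data": {
  "hand": [0,0,0,0,0,0,0,0],
  "linear": [
    [0,0,0],
    [0,0,0],
    [0,0,0],
    [0,0,0],
    [0,0,0],
    [0,0,0],
    [0,0,-0.1],
    [0,0,-0.25]
  ],
  "twist": [
    [0,0,0],
    [0,0,0],
    [0,0,0],
    [0,0,0],
    [0,0,0],
    [0,0,0],
    [0,0,0],
    [0,0,0]
  ]
}}

```text
time: 3.05
position: [603.5, 290.1, 51.6]
orientation: [[-0.972, 0.237, -0.006], [0.237, 0.972, -0.002], [0.005, -0.003, -1.0]]
contact_force: [0.8, 0.2, -1.7]
gripper_width: 31.7
gripper_force: 25.0
```

```bash
python3 -c "
from h import *
go(577.6,-106.7,110,75)"
```

```text
lin [-0.342 -1.959 -0.287] twist_z 0.046 deg -1.3 J6 -53.8
```

Width 31.7 mm, 25 N: the blue filter is held. Next I carry it to the blue bin.

Request:
{"op": "move_arm", "data": {
  "hand": [0,0,0,0,0,0,0,0],
  "linear": [
    [0,-0.1,-0.15],
    [-0.05,-0.25,-0.3],
    [-0.1,-0.4,-0.3],
    [-0.15,-0.6,-0.3],
    [-0.15,-0.8,-0.3],
    [-0.17,-0.98,-0.3],
    [-0.17,-0.98,-0.3],
    [-0.17,-0.98,-0.3]
  ],
  "twist": [
    [0,0,0],
    [0,0,0],
    [0,0,0],
    [0,0,0],
    [0,0,0.05],
    [0,0,0.05],
    [0,0,0.05],
    [0,0,0.05]
  ]
}}

```text
time: 3.72
position: [591.8, 90.8, 114.5]
orientation: [[-0.965, 0.263, -0.0], [0.263, 0.965, 0.0], [0.0, 0.0, -1.0]]
contact_force: [0.2, 0.9, -0.8]
gripper_width: 31.5
gripper_force: 25.0
```

```bash
python3 -c "
from h import *
go(577.6,-106.7,100,75)"
```

```text
lin [-0.192 -0.971  0.072] twist_z -0.009 deg 0.3 J6 -69.5
```

Request:
{"op": "move_arm", "data": {
  "hand": [0,0,0,0,0,0,0,0],
  "linear": [
    [-0.05,-0.15,0],
    [-0.1,-0.35,0],
    [-0.15,-0.55,0],
    [-0.19,-0.75,0],
    [-0.19,-0.9,0.05],
    [-0.19,-0.97,0.07],
    [-0.19,-0.97,0.07],
    [-0.19,-0.97,0.07]
  ],
  "twist": [
    [0,0,0],
    [0,0,0],
    [0,0,0],
    [0,0,0],
    [0,0,0],
    [0,0,0],
    [0,0,0],
    [0,0,0]
  ]
}}

```text
time: 4.38
position: [578.2, -103.9, 100.2]
orientation: [[-0.965, 0.261, -0.001], [0.261, 0.965, 0.001], [0.001, 0.0, -1.0]]
contact_force: [0.1, -0.3, -2.1]
gripper_width: 31.6
gripper_force: 25.0
```

```bash
python3 -c "
from h import *
go(577.6,-106.7,14,75)
im=cams.grab_frame('top');cv2.imwrite('pics/c2.png',cv2.resize(im[110:260,220:420],None,fx=3.5,fy=3.5)[:,:,::-1])"
```

```text
lin [-0.001 -0.014  0.431] twist_z -0.004 deg 0.1 J6 -88.7
```

View pics/c2.png

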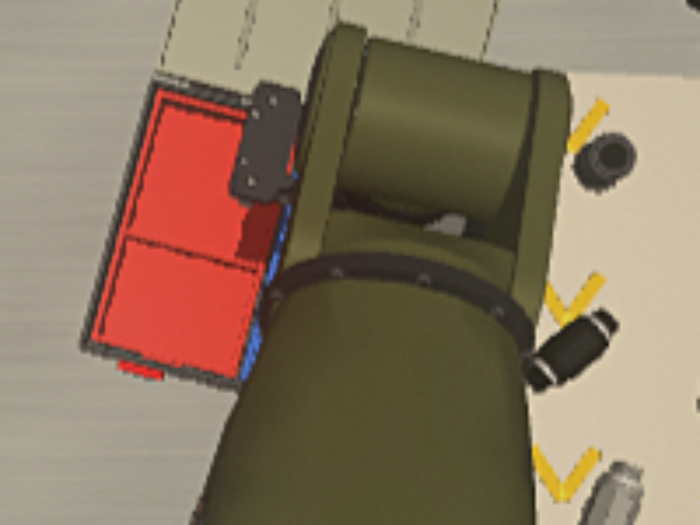

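The arm hides the blue bin, so this view gives no check. I lower on the computed pose and watch the force.

Request:
{"op": "move_arm", "data": {
  "hand": [0,0,0,0,0,0,0],
  "linear": [
    [0,0,0.1],
    [0,-0.01,0.2],
    [0,-0.01,0.3],
    [0,-0.01,0.36],
    [0,-0.01,0.4],
    [0,-0.01,0.42],
    [0,-0.01,0.42]
  ],
  "twist": [
    [0,0,0],
    [0,0,0],
    [0,0,0],
    [0,0,0],
    [0,0,0],
    [0,0,0],
    [0,0,0]
  ]
}}

```text
time: 5.02
position: [577.6, -106.2, 16.3]
orientation: [[-0.966, 0.26, -0.0], [0.26, 0.966, 0.0], [0.0, 0.0, -1.0]]
contact_force: [0.4, -0.1, -0.0]
gripper_width: 31.9
gripper_force: 25.0
```

Request:
{"op": "move_arm", "data": {
  "hand": [0,0,0,0],
  "linear": [
    [0,0,0.005],
    [0,0,0.01],
    [0,0,0.015],
    [0,0,0.015]
  ],
  "twist": [
    [0,0,0],
    [0,0,0],
    [0,0,0],
    [0,0,0]
  ]
}}

```text
time: 5.35
position: [577.6, -106.9, 13.8]
orientation: [[-0.965, 0.261, 0.001], [0.261, 0.965, -0.0], [-0.001, -0.0, -1.0]]
contact_force: [0.3, 0.1, -1.4]
gripper_width: 31.8
gripper_force: 25.0
```

Request:
{"op": "move_arm", "data": {
  "hand": [0,0,60,60,60,60,60,60,60,60],
  "linear": [
    [0,0,0.005],
    [0,0,0.005],
    [0,0,0.005],
    [0,0,0.005],
    [0,0,0.005],
    [0,0,0.005],
    [0,0,-0.1],
    [0,0,-0.25],
    [0,0,-0.45],
    [0,0,-0.5]
  ],
  "twist": [
    [0,0,0],
    [0,0,0],
    [0,0,0],
    [0,0,0],
    [0,0,0],
    [0,0,0],
    [0,0,0],
    [0,0,0],
    [0,0,0],
    [0,0,0]
  ]
}}

```text
time: 6.18
position: [579.4, -107.3, 119.2]
orientation: [[-0.965, 0.261, 0.007], [0.261, 0.965, -0.002], [-0.007, 0.0, -1.0]]
contact_force: [-0.2, -0.3, 1.0]
gripper_width: 56.6
gripper_force: 0.0
```

```bash
python3 -c "
from h import *
go(559,-391,110,75);print(state()['gripper_width'])"
```

```text
lin [-0.271 -1.396  0.048] twist_z -0.004 deg 0.1 J6 -88.9
56.611058725803616
```

Request:
{"op": "move_arm", "data": {
  "hand": [90,90,90,90,90,90,90,90],
  "linear": [
    [-0.05,-0.2,0],
    [-0.1,-0.4,0],
    [-0.15,-0.6,0],
    [-0.2,-0.8,0],
    [-0.25,-1,0],
    [-0.27,-1,0],
    [-0.27,-1,0],
    [-0.27,-1,0]
  ],
  "twist": [
    [0,0,0],
    [0,0,0],
    [0,0,0],
    [0,0,0],
    [0,0,0],
    [0,0,0],
    [0,0,0],
    [0,0,0]
  ]
}}

```text
time: 6.85
position: [577.3, -313.4, 113.0]
orientation: [[-0.965, 0.261, -0.001], [0.261, 0.965, 0.001], [0.001, 0.0, -1.0]]
contact_force: [-0.5, 0.2, 0.8]
gripper_width: 85.1
gripper_force: 0.0
```

```bash
python3 -c "
from h import *
go(559,-391,30,75);print(state()['gripper_width'],state()['position'])"
```

```text
lin [-0.013 -0.398  0.415] twist_z -0.004 deg 0.1 J6 -106.6
85.05712048954341 [ 577.32652025 -313.4383271   112.95675018]
```

Request:
{"op": "move_arm", "data": {
  "hand": [90,90,90,90,90,90,90,0,0,0],
  "linear": [
    [0,-0.2,0],
    [-0.01,-0.4,0],
    [-0.01,-0.4,0.05],
    [-0.01,-0.4,0.2],
    [-0.01,-0.4,0.35],
    [-0.01,-0.4,0.41],
    [-0.01,-0.4,0.41],
    [-0.01,-0.4,0.41],
    [-0.01,-0.4,0.41],
    [-0.01,-0.4,0.41]
  ],
  "twist": [
    [0,0,0],
    [0,0,0],
    [0,0,0],
    [0,0,0],
    [0,0,0],
    [0,0,0],
    [0,0,0],
    [0,0,0],
    [0,0,0],
    [0,0,0]
  ],
  "grip_force": 35
}}

```text
time: 7.68
position: [559.4, -392.0, 33.6]
orientation: [[-0.966, 0.26, 0.002], [0.26, 0.966, -0.002], [-0.003, -0.001, -1.0]]
contact_force: [-0.1, 0.2, -0.7]
gripper_width: 67.6
gripper_force: 0.0
```

Request:
{"op": "move_arm", "data": {
  "hand": [0,0,0,0,0,0,0],
  "linear": [
    [0,0,0],
    [0,0,0],
    [0,0,0],
    [0,0,0],
    [0,0,0],
    [0,0,0],
    [0,0,0]
  ],
  "twist": [
    [0,0,0],
    [0,0,0],
    [0,0,0],
    [0,0,0],
    [0,0,0],
    [0,0,0],
    [0,0,0]
  ]
}}

```text
time: 8.27
position: [558.5, -392.0, 31.8]
orientation: [[-0.965, 0.261, 0.0], [0.261, 0.965, -0.0], [-0.0, -0.0, -1.0]]
contact_force: [-0.3, -1.5, 2.9]
gripper_width: 37.3
gripper_force: 35.0
```

Request:
{"op": "move_arm", "data": {
  "hand": [0,0,0,0,0],
  "linear": [
    [0,0,-0.05],
    [0,0,-0.15],
    [0,0,-0.3],
    [0,0,-0.4],
    [0,0,-0.4]
  ],
  "twist": [
    [0,0,0],
    [0,0,0],
    [0,0,0],
    [0,0,0],
    [0,0,0]
  ]
}}

```text
time: 8.68
position: [559.9, -392.6, 116.7]
orientation: [[-0.965, 0.261, 0.005], [0.261, 0.965, -0.004], [-0.006, -0.002, -1.0]]
contact_force: [0.7, -0.6, -1.2]
gripper_width: 37.5
gripper_force: 35.0
```

```bash
python3 -c "
from h import *
go(488.8,-82.8,110,75)
im=cams.grab_frame('side');cv2.imwrite('pics/c3.png',cv2.resize(im[120:370,240:520],None,fx=2.4,fy=2.4)[:,:,::-1])"
```

```text
lin [0.747 1.403 0.025] twist_z -0.004 deg 0.1 J6 -113.0
```

View pics/c3.png

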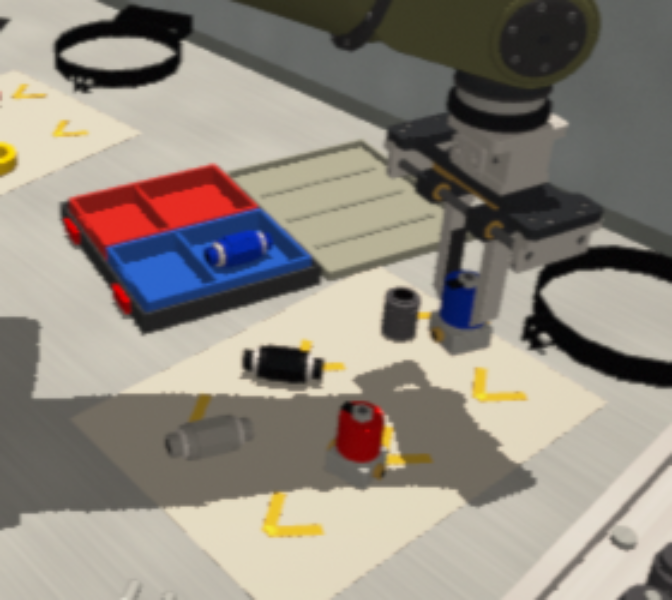

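The blue filter lies in its large compartment at about (238,248) in the crop. The blue valve hangs upright in the fingers at about (462,310). Next I carry it.

Request:
{"op": "move_arm", "data": {
  "hand": [0,0,0,0,0,0,0,0,0],
  "linear": [
    [0.05,0.1,0],
    [0.15,0.25,0],
    [0.25,0.4,0],
    [0.35,0.6,0],
    [0.45,0.8,0],
    [0.6,0.95,0],
    [0.7,1,0],
    [0.75,1,0],
    [0.75,1,0]
  ],
  "twist": [
    [0,0,0],
    [0,0,0],
    [0,0,0],
    [0,0,0],
    [0,0,0],
    [0,0,0],
    [0,0,0],
    [0,0,0],
    [0,0,0]
  ]
}}

```text
time: 9.48
position: [463.8, -157.8, 110.2]
orientation: [[-0.966, 0.259, -0.003], [0.259, 0.966, 0.001], [0.003, 0.0, -1.0]]
contact_force: [0.2, -0.3, -3.1]
gripper_width: 37.4
gripper_force: 35.0
```

```bash
python3 -c "
from h import *
go(488.8,-82.8,42,75)"
```

```text
lin [-0.025  0.395  0.341] twist_z -0.001 deg 0.0 J6 -98.1
```

Request:
{"op": "move_arm", "data": {
  "hand": [0,0,0,0,0,0,0,0,0,0],
  "linear": [
    [-0.01,0.15,0],
    [-0.02,0.3,0],
    [-0.025,0.395,0],
    [-0.025,0.395,0],
    [-0.025,0.395,0.1],
    [-0.025,0.395,0.2],
    [-0.025,0.395,0.28],
    [-0.025,0.395,0.32],
    [-0.025,0.395,0.34],
    [-0.025,0.395,0.34]
  ],
  "twist": [
    [0,0,0],
    [0,0,0],
    [0,0,0],
    [0,0,0],
    [0,0,0],
    [0,0,0],
    [0,0,0],
    [0,0,0],
    [0,0,0],
    [0,0,0]
  ]
}}

```text
time: 10.32
position: [491.1, -84.9, 42.7]
orientation: [[-0.965, 0.261, -0.001], [0.261, 0.965, 0.0], [0.001, -0.0, -1.0]]
contact_force: [-0.1, 0.8, -2.8]
gripper_width: 37.5
gripper_force: 35.0
```

Request:
{"op": "move_arm", "data": {
  "hand": [0,0,0,0],
  "linear": [
    [0,0,0.005],
    [0,0,0.007],
    [0,0,0.007],
    [0,0,0.007]
  ],
  "twist": [
    [0,0,0],
    [0,0,0],
    [0,0,0],
    [0,0,0]
  ]
}}

```text
time: 10.65
position: [491.5, -84.7, 42.6]
orientation: [[-0.965, 0.261, 0.001], [0.261, 0.965, -0.0], [-0.001, -0.0, -1.0]]
contact_force: [0.9, 0.0, -2.6]
gripper_width: 37.5
gripper_force: 35.0
```

Request:
{"op": "move_arm", "data": {
  "hand": [0,0,0,0],
  "linear": [
    [0,0,0.005],
    [0,0,0.01],
    [0,0,0.01],
    [0,0,0.01]
  ],
  "twist": [
    [0,0,0],
    [0,0,0],
    [0,0,0],
    [0,0,0]
  ]
}}

```text
time: 10.98
position: [491.2, -84.6, 40.0]
orientation: [[-0.965, 0.261, -0.0], [0.261, 0.965, 0.0], [0.0, -0.0, -1.0]]
contact_force: [-0.8, -0.4, -2.6]
gripper_width: 37.1
gripper_force: 35.0
```

Request:
{"op": "move_arm", "data": {
  "hand": [0,0,0,0],
  "linear": [
    [0,0,0.003],
    [0,0,0.006],
    [0,0,0.006],
    [0,0,0.006]
  ],
  "twist": [
    [0,0,0],
    [0,0,0],
    [0,0,0],
    [0,0,0]
  ]
}}

```text
time: 11.32
position: [491.4, -84.6, 39.7]
orientation: [[-0.965, 0.261, 0.001], [0.261, 0.965, -0.0], [-0.001, -0.0, -1.0]]
contact_force: [-4.7, 1.1, 8.9]
gripper_width: 37.0
gripper_force: 35.0
```

Contact with the floor (8.9 N). I release to a moderate opening and rise.

Request:
{"op": "move_arm", "data": {
  "hand": [65,65,65,65,65,65,65,65,65,65],
  "linear": [
    [0,0,-0.003],
    [0,0,-0.003],
    [0,0,-0.003],
    [0,0,-0.003],
    [0,0,-0.003],
    [0,0,-0.003],
    [0,0,-0.1],
    [0,0,-0.2],
    [0,0,-0.35],
    [0,0,-0.42]
  ],
  "twist": [
    [0,0,0],
    [0,0,0],
    [0,0,0],
    [0,0,0],
    [0,0,0],
    [0,0,0],
    [0,0,0],
    [0,0,0],
    [0,0,0],
    [0,0,0]
  ]
}}

```text
time: 12.15
position: [492.0, -84.8, 125.7]
orientation: [[-0.965, 0.261, 0.003], [0.261, 0.965, -0.001], [-0.003, 0.0, -1.0]]
contact_force: [-0.4, 0.1, 0.1]
gripper_width: 60.7
gripper_force: 0.0
```

```bash
python3 -c "
from h import *
go(448,-382,120,75);print(state()['position'])"
```

```text
lin [-0.175 -1.492  0.029] twist_z -0.004 deg 0.1 J6 -88.9
[492.03055176 -84.76536557 125.72507551]
```

Request:
{"op": "move_arm", "data": {
  "hand": [75,75,75,75,75,75,75,75],
  "linear": [
    [-0.05,-0.2,0],
    [-0.05,-0.4,0],
    [-0.1,-0.6,0],
    [-0.15,-0.8,0],
    [-0.17,-1,0],
    [-0.17,-1,0],
    [-0.17,-1,0],
    [-0.17,-1,0]
  ],
  "twist": [
    [0,0,0],
    [0,0,0],
    [0,0,0],
    [0,0,0],
    [0,0,0],
    [0,0,0],
    [0,0,0],
    [0,0,0]
  ]
}}

```text
time: 12.82
position: [471.8, -286.1, 122.6]
orientation: [[-0.965, 0.261, -0.0], [0.261, 0.965, 0.0], [0.001, 0.0, -1.0]]
contact_force: [-0.0, 0.5, -0.3]
gripper_width: 70.6
gripper_force: 0.0
```

```bash
python3 -c "
from h import *
go(448,-382,32,75)"
```

```text
lin [-0.01  -0.494  0.453] twist_z -0.005 deg 0.1 J6 -109.9
```

Request:
{"op": "move_arm", "data": {
  "hand": [75,75,75,75,75,75,75,75,75,0],
  "linear": [
    [-0.01,-0.2,0],
    [-0.01,-0.4,0],
    [-0.01,-0.495,0],
    [-0.01,-0.495,0],
    [-0.01,-0.495,0.1],
    [-0.01,-0.495,0.25],
    [-0.01,-0.495,0.4],
    [-0.01,-0.495,0.45],
    [-0.01,-0.495,0.45],
    [-0.01,-0.495,0.45]
  ],
  "twist": [
    [0,0,0],
    [0,0,0],
    [0,0,0],
    [0,0,0],
    [0,0,0],
    [0,0,0],
    [0,0,0],
    [0,0,0],
    [0,0,0],
    [0,0,0]
  ]
}}

```text
time: 13.65
position: [448.8, -382.0, 33.8]
orientation: [[-0.966, 0.26, 0.0], [0.26, 0.966, -0.0], [-0.0, -0.0, -1.0]]
contact_force: [-0.2, -0.2, 0.6]
gripper_width: 66.9
gripper_force: 0.0
```

Request:
{"op": "move_arm", "data": {
  "hand": [0,0,0,0,0,0,0,0],
  "linear": [
    [0,0,0],
    [0,0,0],
    [0,0,0],
    [0,0,0],
    [0,0,0],
    [0,0,0],
    [0,0,0],
    [0,0,0]
  ],
  "twist": [
    [0,0,0],
    [0,0,0],
    [0,0,0],
    [0,0,0],
    [0,0,0],
    [0,0,0],
    [0,0,0],
    [0,0,0]
  ]
}}

```text
time: 14.32
position: [448.4, -383.3, 33.9]
orientation: [[-0.965, 0.261, 0.001], [0.261, 0.965, -0.002], [-0.002, -0.001, -1.0]]
contact_force: [-0.4, -1.4, 6.6]
gripper_width: 37.4
gripper_force: 35.0
```

Request:
{"op": "move_arm", "data": {
  "hand": [0,0,0,0,0,0,0],
  "linear": [
    [0,0,-0.05],
    [0,0,-0.15],
    [0,0,-0.3],
    [0,0,-0.45],
    [0,0,-0.55],
    [0,0,-0.55],
    [0,0,-0.55]
  ],
  "twist": [
    [0,0,0],
    [0,0,0],
    [0,0,0],
    [0,0,0],
    [0,0,0],
    [0,0,0],
    [0,0,0]
  ]
}}

```text
time: 14.9
position: [448.0, -382.5, 142.9]
orientation: [[-0.965, 0.261, 0.0], [0.261, 0.965, -0.0], [-0.0, -0.0, -1.0]]
contact_force: [0.5, -0.5, -4.2]
gripper_width: 37.5
gripper_force: 35.0
```

```bash
python3 -c "
from h import *
go(518.8,24.9,142,75)
im=cams.grab_frame('side');cv2.imwrite('pics/c4.png',cv2.resize(im[100:350,240:520],None,fx=2.4,fy=2.4)[:,:,::-1])"
```

```text
lin [0.189 2.059 0.004] twist_z -0.004 deg 0.1 J6 -118.9
```

View pics/c4.png

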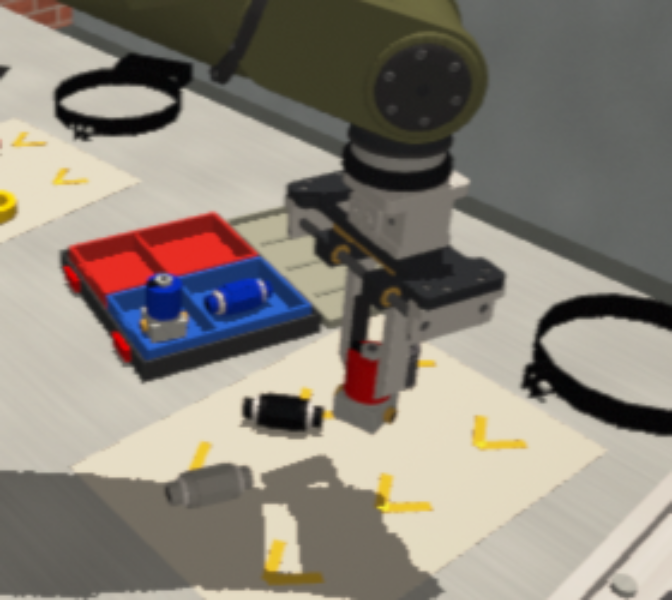

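The blue valve stands upright in the small compartment at about (163,305) in the crop, and the red valve is held upright at about (368,385). The other parts are untouched. Next I carry the red valve.

Request:
{"op": "move_arm", "data": {
  "hand": [0,0,0,0,0,0,0,0,0],
  "linear": [
    [0.02,0.1,0],
    [0.04,0.25,0],
    [0.06,0.45,0],
    [0.08,0.65,0],
    [0.1,0.85,0],
    [0.1,1,0],
    [0.1,1,0],
    [0.1,1,0],
    [0.1,1,0]
  ],
  "twist": [
    [0,0,0],
    [0,0,0],
    [0,0,0],
    [0,0,0],
    [0,0,0],
    [0,0,0],
    [0,0,0],
    [0,0,0],
    [0,0,0]
  ]
}}

```text
time: 15.7
position: [480.3, -184.4, 141.5]
orientation: [[-0.965, 0.26, -0.002], [0.26, 0.965, 0.001], [0.002, 0.0, -1.0]]
contact_force: [-0.4, -0.8, -3.8]
gripper_width: 37.3
gripper_force: 35.0
```

Request:
{"op": "move_arm", "data": {
  "hand": [0,0,0,0,0,0,0,0,0],
  "linear": [
    [0.02,0.15,0],
    [0.04,0.35,0],
    [0.06,0.55,0],
    [0.08,0.75,0],
    [0.09,0.9,0],
    [0.09,1,0],
    [0.09,1,0],
    [0.09,1,0],
    [0.09,1,0]
  ],
  "twist": [
    [0,0,0],
    [0,0,0],
    [0,0,0],
    [0,0,0],
    [0,0,0],
    [0,0,0],
    [0,0,0],
    [0,0,0],
    [0,0,0]
  ]
}}

```text
time: 16.45
position: [515.4, 12.2, 142.2]
orientation: [[-0.965, 0.262, -0.001], [0.262, 0.965, -0.0], [0.001, -0.001, -1.0]]
contact_force: [-0.1, -0.9, -3.6]
gripper_width: 37.0
gripper_force: 35.0
```

```bash
python3 -c "
from h import *
go(519.5,25,42,75)"
```

```text
lin [-0.003  0.067  0.501] twist_z -0.006 deg 0.2 J6 -77.5
```

Request:
{"op": "move_arm", "data": {
  "hand": [0,0,0,0,0,0,0,0,0,0],
  "linear": [
    [0,0.065,0],
    [0,0.065,0],
    [0,0.065,0.1],
    [0,0.065,0.2],
    [0,0.065,0.3],
    [0,0.065,0.4],
    [0,0.065,0.46],
    [0,0.065,0.49],
    [0,0.065,0.5],
    [0,0.065,0.5]
  ],
  "twist": [
    [0,0,0],
    [0,0,0],
    [0,0,0],
    [0,0,0],
    [0,0,0],
    [0,0,0],
    [0,0,0],
    [0,0,0],
    [0,0,0],
    [0,0,0]
  ]
}}

```text
time: 17.28
position: [519.2, 25.7, 43.0]
orientation: [[-0.965, 0.261, -0.0], [0.261, 0.965, -0.0], [0.0, -0.0, -1.0]]
contact_force: [-0.4, -0.2, -3.7]
gripper_width: 37.4
gripper_force: 35.0
```

Request:
{"op": "move_arm", "data": {
  "hand": [0,0,0,0],
  "linear": [
    [0,0,0.004],
    [0,0,0.008],
    [0,0,0.01],
    [0,0,0.01]
  ],
  "twist": [
    [0,0,0],
    [0,0,0],
    [0,0,0],
    [0,0,0]
  ]
}}

```text
time: 17.62
position: [519.5, 25.9, 41.8]
orientation: [[-0.965, 0.261, 0.001], [0.261, 0.965, -0.0], [-0.001, 0.0, -1.0]]
contact_force: [-2.2, -0.7, 5.1]
gripper_width: 37.5
gripper_force: 35.0
```

Floor contact (5 N), so I release.

Request:
{"op": "move_arm", "data": {
  "hand": [65,65,65,65,65,65,65,65,65,65],
  "linear": [
    [0,0,0],
    [0,0,0],
    [0,0,0],
    [0,0,0],
    [0,0,0],
    [0,0,0],
    [0,0,-0.1],
    [0,0,-0.2],
    [0,0,-0.35],
    [0,0,-0.42]
  ],
  "twist": [
    [0,0,0],
    [0,0,0],
    [0,0,0],
    [0,0,0],
    [0,0,0],
    [0,0,0],
    [0,0,0],
    [0,0,0],
    [0,0,0],
    [0,0,0]
  ]
}}

```text
time: 18.45
position: [519.9, 26.0, 127.8]
orientation: [[-0.965, 0.261, 0.003], [0.261, 0.965, -0.0], [-0.003, 0.001, -1.0]]
contact_force: [0.3, 0.4, 0.8]
gripper_width: 61.3
gripper_force: 0.0
```

```bash
python3 -c "
from h import *
go(561,393.4,110,106.4)"
```

```text
lin [0.281 1.827 0.09 ] twist_z -1.1 deg 31.5 J6 -76.1
```

Request:
{"op": "move_arm", "data": {
  "hand": [80,80,80,80,80,80,80,80],
  "linear": [
    [0.02,0.2,0],
    [0.05,0.4,0],
    [0.1,0.6,0],
    [0.12,0.8,0],
    [0.15,0.95,0],
    [0.15,1,0],
    [0.15,1,0],
    [0.15,1,0]
  ],
  "twist": [
    [0,0,-0.2],
    [0,0,-0.4],
    [0,0,-0.6],
    [0,0,-0.8],
    [0,0,-1],
    [0,0,-1],
    [0,0,-1],
    [0,0,-1]
  ]
}}

```text
time: 19.12
position: [542.1, 226.3, 124.5]
orientation: [[-0.973, -0.232, -0.001], [-0.232, 0.973, -0.0], [0.001, -0.0, -1.0]]
contact_force: [-0.3, 0.3, -0.1]
gripper_width: 75.2
gripper_force: 0.0
```

```bash
python3 -c "
from h import *
go(561,393.4,100,106.4)"
```

```text
lin [-0.286  0.79   0.122] twist_z -0.103 deg 3.0 J6 -84.3
```

Request:
{"op": "move_arm", "data": {
  "hand": [80,80,80,80,80,80,80],
  "linear": [
    [-0.05,0.2,0],
    [-0.15,0.4,0],
    [-0.25,0.6,0],
    [-0.285,0.79,0.1],
    [-0.285,0.79,0.12],
    [-0.285,0.79,0.12],
    [-0.285,0.79,0.12]
  ],
  "twist": [
    [0,0,-0.1],
    [0,0,-0.1],
    [0,0,-0.1],
    [0,0,-0.1],
    [0,0,-0.1],
    [0,0,-0.1],
    [0,0,-0.1]
  ]
}}

```text
time: 19.7
position: [561.0, 391.9, 100.5]
orientation: [[-0.96, -0.28, -0.001], [-0.28, 0.96, -0.001], [0.001, -0.001, -1.0]]
contact_force: [0.5, 0.0, -0.3]
gripper_width: 75.2
gripper_force: 0.0
```

```bash
python3 -c "
from h import *
go(561,393.4,4.5,106.4)"
```

```text
lin [-0.003  0.008  0.48 ] twist_z -0.004 deg 0.1 J6 -74.4
```

Request:
{"op": "move_arm", "data": {
  "hand": [80,80,80,80,80,80,0,0,0,0],
  "linear": [
    [0,0,0.1],
    [0,0,0.25],
    [0,0,0.4],
    [0,0,0.48],
    [0,0,0.48],
    [0,0,0.48],
    [0,0,0.48],
    [0,0,0.48],
    [0,0,0.48],
    [0,0,0.48]
  ],
  "twist": [
    [0,0,0],
    [0,0,0],
    [0,0,0],
    [0,0,0],
    [0,0,0],
    [0,0,0],
    [0,0,0],
    [0,0,0],
    [0,0,0],
    [0,0,0]
  ],
  "grip_force": 25
}}

```text
time: 20.53
position: [561.1, 394.0, 6.0]
orientation: [[-0.959, -0.282, 0.001], [-0.282, 0.959, 0.001], [-0.001, 0.0, -1.0]]
contact_force: [0.7, -0.3, 0.4]
gripper_width: 52.0
gripper_force: 0.0
```

Request:
{"op": "move_arm", "data": {
  "hand": [0,0,0,0,0,0],
  "linear": [
    [0,0,0],
    [0,0,0],
    [0,0,0],
    [0,0,0],
    [0,0,0],
    [0,0,0]
  ],
  "twist": [
    [0,0,0],
    [0,0,0],
    [0,0,0],
    [0,0,0],
    [0,0,0],
    [0,0,0]
  ]
}}

```text
time: 21.03
position: [560.7, 393.9, 4.9]
orientation: [[-0.959, -0.282, -0.0], [-0.282, 0.959, -0.0], [0.0, -0.0, -1.0]]
contact_force: [-0.4, -0.9, 1.4]
gripper_width: 32.3
gripper_force: 25.0
```

Request:
{"op": "move_arm", "data": {
  "hand": [0,0,0,0,0,0],
  "linear": [
    [0,0,-0.05],
    [0,0,-0.2],
    [0,0,-0.35],
    [0,0,-0.5],
    [0,0,-0.55],
    [0,0,-0.55]
  ],
  "twist": [
    [0,0,0],
    [0,0,0],
    [0,0,0],
    [0,0,0],
    [0,0,0],
    [0,0,0]
  ]
}}

```text
time: 21.53
position: [561.6, 394.5, 118.3]
orientation: [[-0.959, -0.282, 0.004], [-0.282, 0.959, 0.003], [-0.005, 0.001, -1.0]]
contact_force: [-0.1, 0.3, -1.1]
gripper_width: 31.5
gripper_force: 25.0
```

```bash
python3 -c "
from h import *
go(584,197,115,75);go(607.6,1,115,75)"
```

```text
lin [ 0.172 -0.979  0.014] twist_z 1.096 deg -31.4 J6 -74.4
lin [ 0.335 -1.953  0.012] twist_z 1.096 deg -31.4 J6 -74.4
```

Request:
{"op": "move_arm", "data": {
  "hand": [0,0,0,0,0,0,0,0],
  "linear": [
    [0.03,-0.15,0],
    [0.06,-0.3,0],
    [0.1,-0.5,0],
    [0.13,-0.7,0],
    [0.16,-0.9,0],
    [0.17,-0.98,0],
    [0.17,-0.98,0],
    [0.17,-0.98,0]
  ],
  "twist": [
    [0,0,0.15],
    [0,0,0.3],
    [0,0,0.5],
    [0,0,0.7],
    [0,0,0.9],
    [0,0,1],
    [0,0,1],
    [0,0,1]
  ]
}}

```text
time: 22.2
position: [582.9, 195.6, 113.3]
orientation: [[-0.977, 0.213, -0.002], [0.213, 0.977, -0.0], [0.002, -0.001, -1.0]]
contact_force: [0.8, -0.3, -1.0]
gripper_width: 31.7
gripper_force: 25.0
```

```bash
python3 -c "
from h import *
go(607.6,1,100,75)"
```

```text
lin [-0.328 -0.925  0.067] twist_z 0.095 deg -2.7 J6 -62.6
```

Request:
{"op": "move_arm", "data": {
  "hand": [0,0,0,0,0,0,0,0],
  "linear": [
    [-0.05,-0.15,0],
    [-0.1,-0.35,0],
    [-0.2,-0.55,0],
    [-0.25,-0.75,0],
    [-0.33,-0.9,0.05],
    [-0.33,-0.925,0.07],
    [-0.33,-0.925,0.07],
    [-0.33,-0.925,0.07]
  ],
  "twist": [
    [0,0,0.1],
    [0,0,0.1],
    [0,0,0.1],
    [0,0,0.1],
    [0,0,0.1],
    [0,0,0.1],
    [0,0,0.1],
    [0,0,0.1]
  ]
}}

```text
time: 22.87
position: [608.3, 2.9, 100.0]
orientation: [[-0.966, 0.259, -0.002], [0.259, 0.966, 0.0], [0.002, -0.0, -1.0]]
contact_force: [-0.4, -0.1, -0.4]
gripper_width: 31.8
gripper_force: 25.0
```

```bash
python3 -c "
from h import *
go(607.6,1,15,75)"
```

```text
lin [ 0.    -0.01   0.425] twist_z -0.001 deg 0.0 J6 -78.2
```

Request:
{"op": "move_arm", "data": {
  "hand": [0,0,0,0,0,0,0],
  "linear": [
    [0,0,0.1],
    [0,0,0.2],
    [0,0,0.3],
    [0,0,0.37],
    [0,0,0.41],
    [0,0,0.425],
    [0,0,0.425]
  ],
  "twist": [
    [0,0,0],
    [0,0,0],
    [0,0,0],
    [0,0,0],
    [0,0,0],
    [0,0,0],
    [0,0,0]
  ]
}}

```text
time: 23.45
position: [608.6, 2.6, 15.8]
orientation: [[-0.966, 0.259, -0.0], [0.259, 0.966, 0.0], [0.0, -0.0, -1.0]]
contact_force: [-0.3, -0.7, -1.0]
gripper_width: 31.4
gripper_force: 25.0
```

Request:
{"op": "move_arm", "data": {
  "hand": [0,0,0,0],
  "linear": [
    [0,0,0.004],
    [0,0,0.008],
    [0,0,0.01],
    [0,0,0.01]
  ],
  "twist": [
    [0,0,0],
    [0,0,0],
    [0,0,0],
    [0,0,0]
  ]
}}

```text
time: 23.78
position: [608.9, 1.4, 14.3]
orientation: [[-0.965, 0.261, 0.001], [0.261, 0.965, -0.0], [-0.001, 0.0, -1.0]]
contact_force: [0.8, 0.4, -1.1]
gripper_width: 32.1
gripper_force: 25.0
```

One mm more, then release and rise.

Request:
{"op": "move_arm", "data": {
  "hand": [0,0,60,60,60,60,60,60,60,60],
  "linear": [
    [0,0,0.005],
    [0,0,0.005],
    [0,0,0.005],
    [0,0,0.005],
    [0,0,0.005],
    [0,0,0.005],
    [0,0,-0.1],
    [0,0,-0.25],
    [0,0,-0.45],
    [0,0,-0.6]
  ],
  "twist": [
    [0,0,0],
    [0,0,0],
    [0,0,0],
    [0,0,0],
    [0,0,0],
    [0,0,0],
    [0,0,0],
    [0,0,0],
    [0,0,0],
    [0,0,0]
  ]
}}

```text
time: 24.62
position: [608.8, 1.4, 136.6]
orientation: [[-0.965, 0.261, 0.001], [0.261, 0.965, -0.0], [-0.001, 0.0, -1.0]]
contact_force: [0.8, -0.8, 0.6]
gripper_width: 56.7
gripper_force: 0.0
```

Request:
{"op": "move_arm", "data": {
  "hand": [60,60,60,60,60,60,60,60,60],
  "linear": [
    [0,0.2,-0.1],
    [0,0.4,-0.2],
    [0,0.6,-0.3],
    [0,0.8,-0.3],
    [0,1,-0.3],
    [0,1,-0.3],
    [0,1,-0.3],
    [0,1,-0.3],
    [0,1,-0.3]
  ],
  "twist": [
    [0,0,0],
    [0,0,0],
    [0,0,0],
    [0,0,0],
    [0,0,0],
    [0,0,0],
    [0,0,0],
    [0,0,0],
    [0,0,0]
  ]
}}

```text
time: 25.37
position: [660.7, 193.1, 193.8]
orientation: [[-0.965, 0.262, -0.0], [0.262, 0.965, -0.0], [0.0, -0.0, -1.0]]
contact_force: [0.3, 0.3, 0.8]
gripper_width: 56.4
gripper_force: 0.0
```

```bash
python3 -c "
from h import *
a=cams.grab_frame('top')[110:260,220:420];b=cams.grab_frame('side')[160:310,240:440]
cv2.imwrite('pics/c5.png',cv2.resize(np.vstack([a,b]),None,fx=2,fy=2,interpolation=cv2.INTER_CUBIC)[:,:,::-1])"
```

```text
(no output)
```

View pics/c5.png

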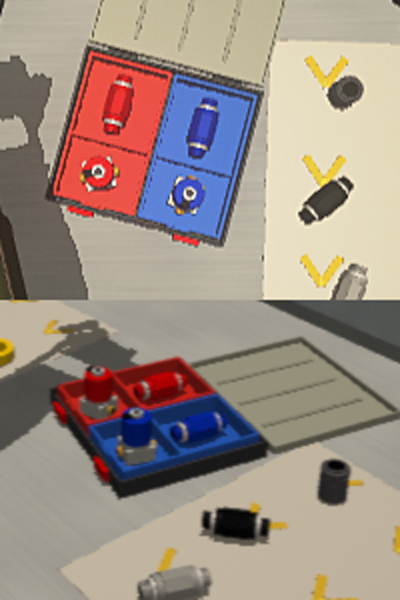

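All four parts sit in their compartments. In the top crop, the filters lie flat at (118,104) and (204,127) and the valves stand upright at (98,172) and (186,194). The black filter and the silver filter have not moved.

```bash
python3 -c "
from station import manip
print(manip.finish_job())"
```

```text
the job is handed in; nothing more can be done
None
```

The kit is packed and handed in: both valves stand in the small compartments and both filters lie flat in the large ones of their own colour's bin, confirmed in the last pictures from both cameras; handing in returned no verdict.

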